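# Unlatch the mixer's battery pack and click it into its charger

### The arm

A 6-joint arm with a two-finger parallel gripper is mounted at the origin on a cart in front of the work surface, level with it; the furniture and walls round the work are solid. World frame = base frame: x ahead of the robot, y to its left, z up, the work surface at z = 0. Lengths are in m, angles in rad, forces in N, time in s.
With the tool pointing down it reaches from about 0.35 to 0.775 m from the base axis. Payload 5.5 kg.
Tool frame: the origin (TCP) lies midway between the tips of the shut fingers; the grasp point (between the pads) lies 19 mm behind it; z points along the fingers, x is the direction in which the jaws open and shut, and the axes are right-handed (so a half turn about z gives the same grasp; the last joint's range is limited). The gripper opens to 85 mm and grips with 20 to 120 N. Pads are 22 mm wide; open, the fingers measure 114 mm over their backs; the gripper's body (76 mm by 85 mm) begins 54 mm behind the grasp point. The pads swing forward as they close: fully open they stand 13 mm farther back than shut.
Start: joints at [-1.449, 0.313, 0.046, 1.304, 0, 1.431], TCP at [0.149, -0.555, 0.231] pointing down, gripper open.
Joint ranges: [-2.76, 2.76], [-0.86, 1.69], [-1.03, 1.26], [-2.2, 2.34], [-1.47, 1.5], [-3.14, 3.14]. Speed limits (rad/s): [2.57, 2.57, 3.14, 3.14, 3.14, 3.14].

### API

Orientations are given as a unit quaternion [w, x, y, z].
In Python, from workcell import env gives the robot as it stands. The module is installed in compiled form; this text tells all that it offers.
- The arm moves only by the tool apply_moves, never from a script. Its argument "moves" is a list of rows, each a list of 3 entries, a list of its own where there are three numbers: the shift along the tool's x, y, z in cm, then the turn about the tool's z in degrees, then the opening, from 0 (shut) to 1 (fully open). In form: [[[x, y, z], yaw, gripper], ...]. A call has exactly 10 rows; each row is the pose to reach, as a shift and turn from the pose commanded when the call began, along the tool's axes at that moment; what a row does not reach only later rows make up. A row lasts 1/8 s, in which the tool goes at most 62.5 mm and 10.7 degrees, less where a joint would pass 70% of its speed; a pose out of reach is approached as far as the arm can. A call with a gripper value outside its range is refused whole. The fingers move at their own pace and stop on an object; "squeeze" is the grip in N (left out, the last holds). Time passes only in rows, so rows that repeat a pose let the fingers close, or fill a call up. It gives the time, the measured TCP pose, the force and the opening at its end, in the units of the state.
- env.get_state(): the state, without advancing time (a new reading comes with each control period).
- env.read_camera(name): name is "side" or "top"; returns a dict with "pixels" (400x640x3 uint8, red, green, blue), "fov_y" (degrees; the focal length in pixels is half the picture's height over the tangent of half this angle, whatever the lens; pixels are square), "cx", "cy" (the principal point, pixels), "dist" ([k1, k2, p1, p2, k3] as OpenCV has them; the pictures are not rectified), "world_from_camera" (4x4, takes a point from camera to world coordinates). Camera axes: x right, y down, z forward; pixel columns grow to the right and rows downward; lengths in m; the calibration is good to about 2 mm. A picture is of the moment at which its call begins. There is no depth.
- env.hand_in(): hands the job in, once; it reports no verdict.
The state is a dict: "clock": time; "joint_pos": joint angles; "qvel": joint speeds; "tau": joint torques, N m; "tcp_pos": TCP position; "orientation": TCP orientation; "wrist_force": force on the tool from outside, world axes, zero at the start; "ft_torque": the same for the moment, N m; "finger_gap": finger opening in m.
Only numpy, scipy, OpenCV 4.12 (cv2) and the standard library are available. Lean on these libraries where they do the work, as an engineer would, in place of code of your own. Each camera call takes 0.05 s, during which the arm holds its last target.

### The job

The cordless mixer's battery is flat: press in the orange spring tab on the battery pack, lift the pack out of the white mixer with the tab held in, and put it upright into the bay of the black charger. Push it fully down past the charger's spring clips until it has snapped home on the bay floor, then let go of it. Leave the sample pot, the cup and the dropper bottle behind the work standing where they are.

Things in the scene. Friction and masses are not known exactly. Their poses are not given: they have to be found in the camera images.
- pack_mid (a point): Battery pack: grey upright block with a blue top, 50 mm (its x) by 30 mm (its y) by 95 mm high (its z, up), about 0.18 kg. This point is its centre, 47.5 mm above its foot. At the start it stands latched in the mixer's well, foot 12 mm above the bench, its upper 52 mm standing out. An orange spring tab is in the middle of its +y face; the -y face is plain.
- pack: The same pack and axes; origin under the centre of its foot. Fingers closing along its y squeeze the tab in: 35 mm over tab and opposite face, 30 mm when flush. Across both x end faces runs a notch, 4.5 mm deep, 4 to 18 mm above the foot. It fits the charger either way round (half a turn about z).
- tab_pad (a point): Centre of the outer face of the orange tab's press pad, 20 mm wide (along pack x) by 30 mm high, standing 5 mm proud of the pack's +y face, 25.5 mm above pack_mid. It moves with the tab; its axes are those of the pack.
- pack_tab (a joint): Travel of the orange tab into the pack, m: 0 released, 0.005 flush with the pack's face (stop 0.0055). Spring 3 N at rest, 6 N flush. Its hook (3.5 mm proud, 26 to 36.5 mm above the foot) holds under the mixer's lip unless the tab is pressed by 3 mm or more; unpressed, the pack lifts only 1.5 mm. It springs out again when released.
- mixer_well (a point): Mixer: white case fixed to the bench, 165 x 110 mm, top 55 mm above it; round rubber shaking head (to 86 mm high) 80 mm from the well towards +x. This point is the centre of the well's mouth, at the case's top; axes as those of the pack standing in it. The well is 52 x 32 mm and 43 mm deep, 1 mm clear round the pack.
- bay_mouth (a point): Charger: black dock fixed to the bench, 120 x 84 mm, rim 52 mm above it. This point is the centre of the bay's mouth at rim height, z up. The bay is slick, 52 mm (its x) by 32.2 mm (its y), 42 mm deep to a flat floor, with 45 degree lead-in slopes round the top 6 mm; 26 mm wide cuts in both long sides let the pack's hook in. Home: the pack's foot on the floor, pack_mid 5.5 mm above this point.
- clip_back (a joint): Travel of the orange sprung nib in the bay's +x wall, m: 0 sprung out (3.5 mm into the bay, 11 mm above its floor), grows as the pack pushes it back. Spring 5 N at rest, 7 N at 2.5 mm. The pack's foot meets both nibs about 16 mm above home and rests there by its own weight; pushing it past takes about 8 to 15 N downward. In the last 7 mm they spring into the pack's notches and read near 0.
- clip_front (a joint): The same for the like nib in the bay's -x wall.
- pot: Bystander: white-capped sample pot, 46 mm across, 66 mm high; origin under its centre.
- red_cup: Bystander: white sample cup with a red cap, 48 mm across, 60 mm high; origin under its centre.
- dropper: Bystander: amber dropper bottle with a black dropper, 38 mm across, 124 mm high; origin under its centre.

How it is judged:
By the outcome, as a careful person would: the job done as asked, in the order asked, and still so for the second after the job is handed in, with the robot touching nothing.
It also fails if it takes over 48 s, if anything falls off the work surface, if the arm or the gripper's body presses on something with over 40 N, if the wrist force passes 120 N, or if a joint passes its speed limit or range.

## Working session

There is one attempt and no reset: what is moved stays moved. The work goes in short steps, Python scripts to look and compute and a tool call to move; the robot and the scene stay as the last step left them, time stands still between calls to the robot, and variables do not carry over. Pictures are saved under pics/ and viewed, and the job is handed in when it is done.

Besides the shell and the picture viewer there is one more tool, called as a command line: name --argument value ..., lists and objects as JSON in quotes. apply_moves: Moves the arm, as the interface text tells. Its arguments: {"type":"object","properties":{"moves":{"type":"array","items":{"type":"array"}},"squeeze":{"type":"number"}},"required":["moves"]}

```bash
mkdir -p pics; cat > h.py <<'E'
import numpy as np, cv2, json
from workcell import env
def snap(name,fn):
    c=env.read_camera(name); cv2.imwrite(f'pics/{fn}.png',c['pixels'][:,:,::-1]); 
    np.save(f'pics/{fn}.npy',c,allow_pickle=True); return c
def load(fn): return np.load(f'pics/{fn}.npy',allow_pickle=True).item()
def K(c):
    h=c['pixels'].shape[0]; f=h/2/np.tan(np.radians(c['fov_y'])/2)
    return np.array([[f,0,c['cx']],[0,f,c['cy']],[0,0,1.]])
def ray(c,uv):
    p=cv2.undistortPoints(np.array(uv,float).reshape(-1,1,2),K(c),np.array(c['dist'],float)).reshape(-1,2)
    T=np.array(c['world_from_camera']); d=np.c_[p,np.ones(len(p))]@T[:3,:3].T
    return T[:3,3],d
def onz(c,uv,z):
    o,d=ray(c,uv); return o+d*((z-o[2])/d[:,2])[:,None]
def proj(c,P):
    T=np.linalg.inv(np.array(c['world_from_camera'])); r=cv2.Rodrigues(T[:3,:3])[0]
    return cv2.projectPoints(np.array(P,float).reshape(-1,3),r,T[:3,3],K(c),np.array(c['dist'],float))[0].reshape(-1,2)
def tri(c1,u1,c2,u2):
    o1,d1=ray(c1,[u1]);o2,d2=ray(c2,[u2]);d1=d1[0];d2=d2[0]
    s=np.linalg.lstsq(np.c_[d1,-d2],o2-o1,rcond=None)[0]
    a=o1+s[0]*d1;b=o2+s[1]*d2
    return (a+b)/2,np.linalg.norm(a-b)
E
python3 - <<'E'
from h import *
for n in('top','side'):
    c=snap(n,n+'0'); print(n,c['fov_y'],c['cx'],c['cy'],c['dist']); print(np.round(c['world_from_camera'],3))
print(env.get_state())
E
```

```text
top 46.06447061916438 323.90397650166267 196.10396005947126 [-0.01252946  0.          0.          0.          0.        ]
[[ 0.028 -0.987  0.159  0.409]
 [-0.999 -0.025  0.021  0.175]
 [-0.016 -0.16  -0.987  1.072]
 [ 0.     0.     0.     1.   ]]
side 55.06212010374068 322.6428877337428 202.05399155576896 [-0.05412011  0.          0.          0.          0.        ]
[[-0.906 -0.176  0.385  0.271]
 [-0.424  0.361 -0.831  0.871]
 [ 0.007 -0.916 -0.401  0.431]
 [ 0.     0.     0.     1.   ]]
{'clock': 0.1, 'joint_pos': array([-1.44857194e+00,  3.13916702e-01,  4.51001372e-02,  1.30358332e+00,
        9.19072836e-06,  1.43119511e+00]), 'qvel': array([-2.17765605e-05, -1.55905567e-03,  3.71626843e-03, -4.36292151e-04,
       -8.85270837e-04,  5.51653954e-05]), 'tau': array([ 2.05807984e-03, -4.81727493e+01,  2.99242991e+01,  1.29340179e-02,
       -7.19787340e-05,  1.00228817e-05]), 'tcp_pos': array([ 0.1487736 , -0.55496072,  0.23050601]), 'orientation': array([-5.75067153e-04,  7.93361062e-01, -6.08750838e-01, -5.58717048e-04]), 'wrist_force': array([ 0.04936026, -1.51103214, -0.21890006]), 'ft_torque': array([ 0.02896966, -0.00576068, -0.00068321]), 'finger_gap': 0.0856282765670188}
```

View pics/top0.png

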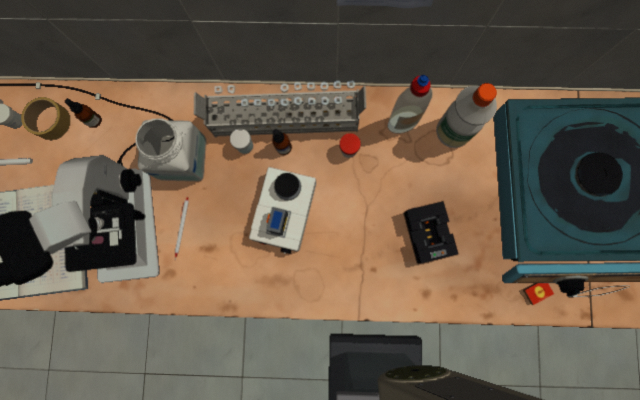

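View pics/side0.png

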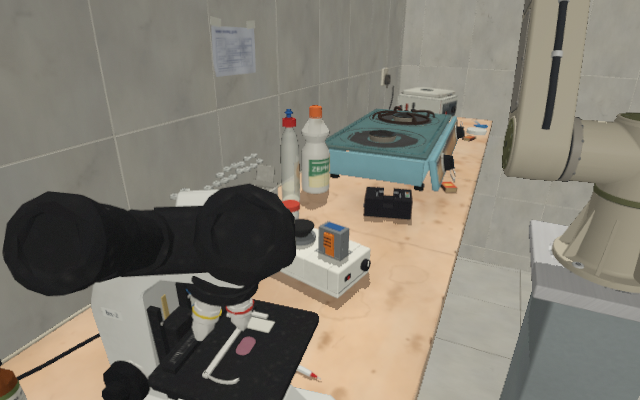

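The top view shows the mixer around (283,210) with the blue pack top near (277,220), and the charger near (431,232). In the side view the pack is near (334,240), with its orange tab facing the camera, and the charger near (388,204). I'll enlarge these areas.

```bash
python3 - <<'E'
from h import *
t=load('top0')['pixels'][:,:,::-1]; s=load('side0')['pixels'][:,:,::-1]
def crop(im,x,y,w,h,k): return cv2.resize(im[y:y+h,x:x+w],None,fx=k,fy=k,interpolation=cv2.INTER_CUBIC)
a=crop(t,240,160,90,100,4);b=crop(t,390,185,90,100,4)
cv2.imwrite('pics/c1.png',np.hstack([a,b]))
a=crop(s,290,200,100,100,4);b=crop(s,345,165,100,100,4)
cv2.imwrite('pics/c2.png',np.hstack([a,b]))
E
```

```text
(no output)
```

View pics/c1.png

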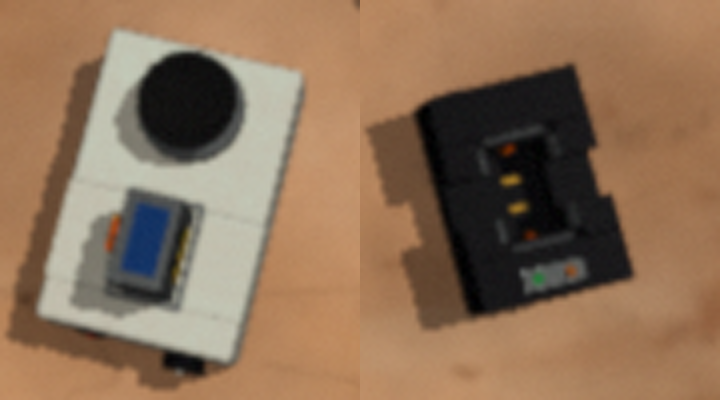

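View pics/c2.png

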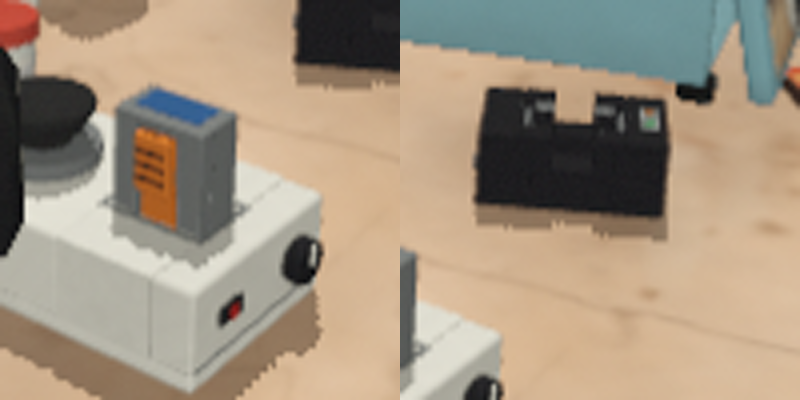

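```bash
cat > m.py <<'E'
from h import *
k=8
def up(im): return cv2.resize(im,None,fx=k,fy=k,interpolation=cv2.INTER_CUBIC)
def un(p): return (np.array(p,float)+.5)/k-.5
def big(mask): 
    cs=cv2.findContours(mask.astype(np.uint8),cv2.RETR_EXTERNAL,cv2.CHAIN_APPROX_NONE)[0]
    return max(cs,key=cv2.contourArea)
def roi(c,x,y,w,h):
    return up(c['pixels'][y:y+h,x:x+w]).astype(int)
E
python3 - <<'E'
from m import *
c=load('top0')
# mixer white
x,y=240,160; r=roi(c,x,y,90,100)
m=(r.min(2)>125)
cn=big(m)[:,0]; hull=cv2.convexHull(cn)
P=un(hull[:,0])+[x,y]
W=onz(c,P,0.055)[:,:2].astype(np.float32)
(ctr,sz,a)=cv2.minAreaRect(W*1000); print('mixer rect',ctr,sz,a); print(cv2.boxPoints((ctr,sz,a)).round(1))
ap=cv2.approxPolyDP(hull,20,True)[:,0]; Q=un(ap)+[x,y]; print(Q.round(1)); print((onz(c,Q,.055)*1000).round(1))
# blue
m=(r[...,2]-r[...,0]>45)
cn=big(m)[:,0]; W=(onz(c,un(cn)+[x,y],.107)[:,:2]*1000).astype(np.float32)
print('blue',cv2.minAreaRect(W))
M=cv2.moments(big(m)); u=un([M['m10']/M['m00'],M['m01']/M['m00']])+[x,y]; print('blue cent',u,onz(c,[u],.107)*1000)
# head black
m=(r.max(2)<60); cn=big(m); (cc,rad)=cv2.minEnclosingCircle(cn); u=un(cc)+[x,y]; print('head',u,onz(c,[u],.086)*1000,rad/k)
# charger
x,y=390,185; r=roi(c,x,y,90,100); m=(r.max(2)<75)
cn=big(m); hull=cv2.convexHull(cn); ap=cv2.approxPolyDP(hull,12,True)[:,0];Q=un(ap)+[x,y]
print('charger');print(Q.round(1)); print((onz(c,Q,.052)*1000).round(1)); print((onz(c,Q,0)*1000).round(1))
for nm,mm,z in (('gold',(r[...,0]>120)&(r[...,1]>90)&(r[...,2]<90),.010),('nib',(r[...,0]-r[...,1]>50)&(r[...,1]<80)&(r[...,0]<200),.021)):
    n,l,st,ce=cv2.connectedComponentsWithStats(mm.astype(np.uint8))
    for i in range(1,n):
        if st[i,4]>60: u=un(ce[i])+[x,y]; print(nm,st[i,4],u.round(2),(onz(c,[u],z)*1000).round(1))
E
```

```text
mixer rect (546.2035522460938, 286.53271484375) (111.09957885742188, 164.66744995117188) 77.66507720947266
[[453.9 249.9]
 [614.8 214.7]
 [638.5 323.2]
 [477.6 358.4]]
[[268.3 166.9]
 [314.9 177.7]
 [296.3 249.7]
 [249.3 237.7]]
[[635.9 321.5  55. ]
 [614.1 217.3  55. ]
 [455.1 252.5  55. ]
 [478.2 355.4  55. ]]
blue ((513.6302490234375, 293.1110534667969), (17.50787353515625, 35.440086364746094), 77.78409576416016)
blue cent [275.89903883 219.50570319] [[513.62007978 293.05208274 107.        ]]
head [286.67299271 186.06536293] [[588.16258311 275.76768108  86.        ]] 13.220609664916992
charger
[[442.6 201.1]
 [457.3 253.3]
 [417.4 263.6]
 [403.1 213.1]
 [412.2 207.9]]
[[569.6 -63.2  52. ]
 [456.9 -93.5  52. ]
 [432.7  -8.   52. ]
 [540.9  22.9  52. ]
 [552.7   3.1  52. ]]
[[ 577.8  -75.3    0. ]
 [ 459.3 -107.1    0. ]
 [ 434.   -17.3    0. ]
 [ 547.6   15.2    0. ]
 [ 560.    -5.7    0. ]]
gold 437 [409.6  185.68] [[609.9   1.8  10. ]]
gold 202068 [452.24 232.15] [[505.9 -93.9  10. ]]
gold 84 [479.04 192.04] [[ 599.1 -156.3   10. ]]
gold 248 [427.22 229.64] [[510.1 -37.7  10. ]]
gold 203 [428.9  236.57] [[494.6 -41.4  10. ]]
gold 61 [439.96 275.01] [[409.9 -65.3  10. ]]
gold 592 [415.94 277.72] [[402.5 -12.1  10. ]]
gold 306 [462.19 283.02] [[ 393.7 -114.2   10. ]]
gold 101 [458.33 284.11] [[ 391.1 -105.7   10. ]]
nib 149 [426.84 221.83] [[526.5 -34.8  21. ]]
```

```bash
python3 - <<'E'
from m import *
c=load('top0');s=load('side0')
def line(W):
    vx,vy,x0,y0=cv2.fitLine(W.astype(np.float32),cv2.DIST_HUBER,0,.1,.01)[:,0]; return np.degrees(np.arctan2(vy,vx)),x0,y0
# charger edges in top: gradient max along the edges (thr mid between black & bench)
x,y=390,185; r=roi(c,x,y,90,100); g=r.max(2); m=g<95
cn=big(m)[:,0]; hull=cv2.convexHull(cn)
P=un(cn)+[x,y]
def sel(a,b,tol=.8,lo=.12,hi=.88):
    a=np.array(a);b=np.array(b);d=b-a;L=np.linalg.norm(d);d=d/L
    t=(P-a)@d; n=(P-a)@np.array([-d[1],d[0]]); return P[(t>lo*L)&(t<hi*L)&(abs(n)<tol)]
for nm,a,b,z in (('right top',(442.6,201.1),(457.3,253.3),.052),('left base',(403.1,213.1),(417.4,263.6),0.),('front(-x)',(457.3,253.3),(417.4,263.6),.052),('back',(412.2,207.9),(442.6,201.1),.052)):
    W=onz(c,sel(a,b),z)[:,:2]*1000; a_,x0,y0=line(W); print(nm,len(W),round(a_,2),round(x0,1),round(y0,1))
# side
x,y=345,165; r=roi(s,x,y,100,100); m=(r.max(2)<70)
cn=big(m); ap=cv2.approxPolyDP(cn,8,True)[:,0];Q=un(ap)+[x,y]
print(np.c_[Q.round(1),(onz(s,Q,.052)*1000).round(1)[:,:2]])
# pack top in side
x,y=290,200; r=roi(s,x,y,100,100)
m=(r[...,2]-r[...,0]>45)&(r[...,2]>110); M=cv2.moments(big(m)); u=un([M['m10']/M['m00'],M['m01']/M['m00']])+[x,y]
print('side blue',u,onz(s,[u],.107)*1000, tri(c,[275.899,219.506],s,u))
def fr(o,a,pts):
    a=np.radians(a);R=np.array([[np.cos(a),-np.sin(a),0],[np.sin(a),np.cos(a),0],[0,0,1]]);return np.array(o)+np.array(pts)@R.T
B=fr([.5023,-.0397,0],15.3,[[sx*.06,sy*.042,.052] for sx,sy in((1,1),(1,-1),(-1,-1),(-1,1))]+[[sx*.032,sy*.0221,.052] for sx,sy in((1,1),(1,-1),(-1,-1),(-1,1))])
print('charger proj side',proj(s,B).round(1).tolist()); print('top',proj(c,B).round(1).tolist())
print('crop coords top',((proj(c,B)-[390,185])*4+[360,0]).round(0).tolist()); print('crop coords side',((proj(s,B)-[345,165])*4+[400,0]).round(0).tolist())
B=fr([.5136,.2931,0],-12.3,[[sx*.025,sy*.015,.107] for sx,sy in((1,1),(1,-1),(-1,-1),(-1,1))]+[[-.025,.015,.055],[-.025,-.015,.055],[0,.02,.085]])
print('pack crop side',((proj(s,B)-[290,200])*4).round(0).tolist()); print('top',((proj(c,B)-[240,160])*4).round(0).tolist())
E
```

```text
right top 225 14.98 531.9 -74.9
left base 1 89.94 531.0 12.3
front(-x) 165 -74.03 443.7 -51.8
back 184 -74.7 561.5 -30.0
[[366.8 187.2 569.4 -56.5]
 [363.6 205.8 536.1  64. ]
 [364.2 215.3 517.1 113.6]
 [409.8 218.3 418.8  83.4]
 [411.4 202.4 436.1  -7.2]
 [409.8 189.7 459.7 -90.1]
 [394.1 188.4 500.3 -80.2]
 [393.9 190.8 496.  -63.3]
 [397.8 191.3 485.7 -64.4]
 [397.9 193.2 482.  -51.7]
 [393.4 193.3 492.4 -45.7]
 [392.1 195.8 491.1 -27.5]
 [383.3 195.2 512.6 -21.6]
 [382.3 192.4 520.4 -38.7]
 [378.4 191.3 532.  -41.7]
 [379.1 189.7 534.  -53.6]
 [382.8 189.9 524.4 -56.3]
 [382.8 187.6 529.5 -73. ]]
side blue [333.9868498  226.33387322] [[515.70879253 292.33624079 107.        ]] (array([0.51438351, 0.29327446, 0.1075573 ]), np.float64(0.0017306572315804536))
charger proj side [[365.0, 198.0], [367.1, 186.1], [411.9, 189.2], [413.3, 201.5], [376.4, 195.8], [377.1, 189.5], [401.4, 191.2], [401.7, 197.6]]
top [[406.0, 209.4], [443.1, 200.3], [458.5, 254.0], [420.7, 263.4], [418.2, 219.7], [437.8, 214.8], [446.0, 243.5], [426.2, 248.4]]
crop coords top [[424.0, 98.0], [572.0, 61.0], [634.0, 276.0], [483.0, 313.0], [473.0, 139.0], [551.0, 119.0], [584.0, 234.0], [505.0, 254.0]]
crop coords side [[480.0, 132.0], [488.0, 85.0], [667.0, 97.0], [673.0, 146.0], [526.0, 123.0], [529.0, 98.0], [626.0, 105.0], [627.0, 130.0]]
pack crop side [[116.0, 103.0], [155.0, 81.0], [243.0, 111.0], [206.0, 135.0], [203.0, 236.0], [239.0, 209.0], [153.0, 166.0]]
top [[128.0, 185.0], [184.0, 198.0], [159.0, 292.0], [103.0, 278.0], [116.0, 287.0], [170.0, 300.0], [112.0, 234.0]]
```

```bash
cat > k.py <<'E'
from h import *
from scipy.spatial.transform import Rotation as Ro
def rows(wps,pos=None,quat=None):
    st=env.get_state(); p=np.array(st['tcp_pos'] if pos is None else pos); q=st['orientation'] if quat is None else quat
    R=Ro.from_quat([q[1],q[2],q[3],q[0]]).as_matrix(); psi=np.degrees(np.arctan2(R[1,0],R[0,0]))
    print('psi',psi.round(2),'p',p.round(4),'tool z',R[:,2].round(3))
    for x,y,z,ps in wps:
        d=R.T@(np.array([x,y,z])-p)*100; t=-((ps-psi+180)%360-180); print([d.round(2).tolist(),round(t,1)])
E
python3 - <<'E'
from k import *
w=[]
for i in range(1,21):
    f=i/20; a=np.radians(-75+(29.7+75)*f); r=.575+.017*f
    w.append([r*np.cos(a),r*np.sin(a),.25 if i<18 else .25-.02*(i-17),-75+152.7*f])
w[-1][:2]=[.514,.2932]
rows(w[:10]); print(w[9])
E
```

```text
psi -75.0 p [ 0.1488 -0.555   0.2305] tool z [-0.     0.002 -1.   ]
[[-0.11, -5.25, -1.95], np.float64(-7.6)]
[[-0.75, -10.47, -1.95], np.float64(-15.3)]
[[-1.86, -15.63, -1.94], np.float64(-22.9)]
[[-3.44, -20.66, -1.94], np.float64(-30.5)]
[[-5.47, -25.55, -1.93], np.float64(-38.2)]
[[-7.95, -30.23, -1.93], np.float64(-45.8)]
[[-10.85, -34.67, -1.92], np.float64(-53.4)]
[[-14.14, -38.83, -1.92], np.float64(-61.1)]
[[-17.81, -42.69, -1.91], np.float64(-68.7)]
[[-21.82, -46.19, -1.9], np.float64(-76.3)]
[np.float64(0.5384972734861214), np.float64(-0.22470633379594174), 0.25, 1.3499999999999943]
```

apply_moves --moves '[[[-0.1,-5.2,-2],-7.6,1],[[-0.8,-10.5,-2],-15.3,1],[[-1.9,-15.6,-2],-22.9,1],[[-3.4,-20.7,-2],-30.5,1],[[-5.5,-25.5,-2],-38.2,1],[[-8,-30.2,-2],-45.8,1],[[-10.9,-34.7,-2],-53.4,1],[[-14.1,-38.8,-2],-61.1,1],[[-17.8,-42.7,-2],-68.7,1],[[-21.8,-46.2,-2],-76.3,1]]' --squeeze 60

```text
clock: 1.35
tcp_pos: [0.5394, -0.2237, 0.2506]
orientation: [-0.0, 1.0, 0.014, -0.0]
wrist_force: [1.0, 0.2, 0.3]
finger_gap: 0.0853
```

```bash
python3 - <<'E'
from k import *
w=[]
for i in range(1,21):
    f=i/20; a=np.radians(-75+(29.7+75)*f); r=.575+.017*f
    w.append([r*np.cos(a),r*np.sin(a),.25 if i<18 else .25-.02*(i-17),-75+152.7*f])
w[-1][:2]=[.514,.2932]
rows(w[10:]); print(env.get_state()['joint_pos'])
E
```

```text
psi 1.55 p [ 0.5394 -0.2237  0.2506] tool z [-0.001  0.    -1.   ]
[[1.95, -4.83, 0.06], np.float64(-7.4)]
[[3.54, -9.93, 0.06], np.float64(-15.1)]
[[4.65, -15.16, 0.06], np.float64(-22.7)]
[[5.28, -20.48, 0.07], np.float64(-30.3)]
[[5.43, -25.84, 0.07], np.float64(-38.0)]
[[5.08, -31.21, 0.07], np.float64(-45.6)]
[[4.25, -36.52, 0.07], np.float64(-53.2)]
[[2.93, -41.75, 2.08], np.float64(-60.9)]
[[1.14, -46.83, 4.08], np.float64(-68.5)]
[[-1.13, -51.74, 6.08], np.float64(-76.1)]
[-5.30543156e-01  3.27550171e-01  1.13104695e-01  1.35716529e+00
 -4.86574718e-05  1.01315722e+00]
```

apply_moves --moves '[[[1.9,-4.8,0],-7.4,1],[[3.5,-9.9,0],-15.1,1],[[4.6,-15.2,0],-22.7,1],[[5.3,-20.5,0],-30.3,1],[[5.4,-25.8,0],-38,1],[[5.1,-31.2,0],-45.6,1],[[4.2,-36.5,0],-53.2,1],[[2.9,-41.7,2],-60.9,1],[[1.1,-46.8,4],-68.5,1],[[-1.1,-51.7,6],-76.1,1]]'

```text
clock: 2.6
tcp_pos: [0.5151, 0.2929, 0.1901]
orientation: [-0.0, 0.779, 0.627, -0.0]
wrist_force: [0.7, 0.9, 0.7]
finger_gap: 0.0851
```

```bash
python3 - <<'E'
from k import *
rows([[.514,.2932,.14,77.7],[.514,.2932,.067,77.7]]); print(env.get_state()['joint_pos'])
E
```

```text
psi 77.65 p [0.5151 0.2929 0.1901] tool z [-0. -0. -1.]
[[0.01, -0.11, 5.01], np.float64(-0.0)]
[[0.01, -0.11, 12.31], np.float64(-0.0)]
[ 3.81648626e-01  3.61566808e-01  1.35529632e-02  1.22332011e+00
 -5.29406414e-05  5.97170646e-01]
```

apply_moves --moves '[[[0,-0.1,2],0,1],[[0,-0.1,4],0,1],[[0,-0.1,5],0,1],[[0,-0.1,6],0,1],[[0,-0.1,6],0,1],[[0,-0.1,6],0,1],[[0,-0.1,6],0,1],[[0,-0.1,6],0,1],[[0,-0.1,6],0,1],[[0,-0.1,6],0,1]]'

```text
clock: 3.85
tcp_pos: [0.515, 0.2915, 0.1313]
orientation: [0.0, 0.78, 0.625, 0.0]
wrist_force: [-0.0, -0.0, -0.1]
finger_gap: 0.0854
```

```bash
python3 - <<'E'
from k import *
t=snap('top','top1')['pixels'][:,:,::-1]; s=snap('side','side1')['pixels'][:,:,::-1]
a=cv2.resize(t[150:270,220:340],None,fx=3.3,fy=3.3,interpolation=cv2.INTER_CUBIC);b=cv2.resize(s[150:270,270:390],None,fx=3.3,fy=3.3,interpolation=cv2.INTER_CUBIC)
cv2.imwrite('pics/c3.png',np.hstack([a,b]))
rows([[.514,.2932,.067,77.7]])
E
```

```text
psi 77.4 p [0.5149 0.2915 0.1313] tool z [-0. -0. -1.]
[[0.14, -0.13, 6.43], np.float64(-0.3)]
```

View pics/c3.png

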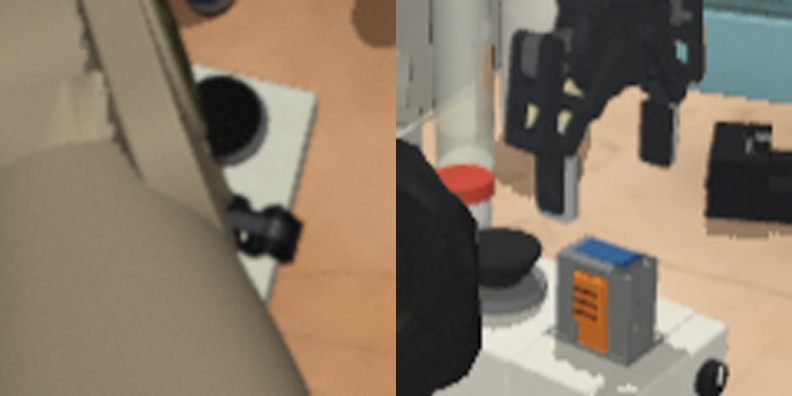

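The side view shows the open fingers straddling the pack above it, with the tab facing the camera at about (590,310) in the crop. Now I descend.

apply_moves --moves '[[[0.1,-0.1,1],-0.3,1],[[0.1,-0.1,2],-0.3,1],[[0.1,-0.1,3],-0.3,1],[[0.1,-0.1,4],-0.3,1],[[0.1,-0.1,5],-0.3,1],[[0.1,-0.1,6],-0.3,1],[[0.1,-0.1,6.4],-0.3,1],[[0.1,-0.1,6.4],-0.3,1],[[0.1,-0.1,6.4],-0.3,1],[[0.1,-0.1,6.4],-0.3,1]]'

```text
clock: 5.2
tcp_pos: [0.5145, 0.2928, 0.0677]
orientation: [0.0, 0.779, 0.627, 0.0]
wrist_force: [-0.4, 0.3, -0.3]
finger_gap: 0.0856
```

```bash
python3 - <<'E'
from k import *
s=snap('side','side2')['pixels'][:,:,::-1]
cv2.imwrite('pics/c4.png',cv2.resize(s[170:290,270:390],None,fx=4.5,fy=4.5,interpolation=cv2.INTER_CUBIC))
rows([[.514,.2932,.067,77.7]])
E
```

```text
psi 77.7 p [0.5145 0.2928 0.0677] tool z [ 0.001  0.    -1.   ]
[[0.02, -0.06, 0.07], np.float64(0.0)]
```

View pics/c4.png

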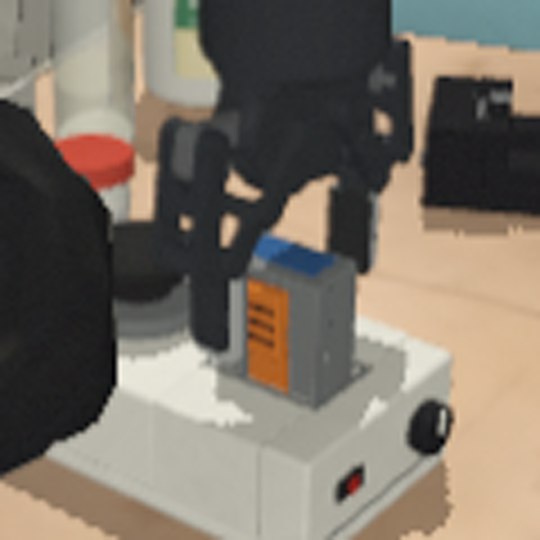

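apply_moves --moves '[[[0,0,0.1],0,0.5],[[0,0,0.1],0,0.4],[[0,0,0.1],0,0.3],[[0,0,0.1],0,0.2],[[0,0,0.1],0,0],[[0,0,0.1],0,0],[[0,0,0.1],0,0],[[0,0,0.1],0,0],[[0,0,0.1],0,0],[[0,0,0.1],0,0]]' --squeeze 60

```text
clock: 6.5
tcp_pos: [0.5147, 0.2932, 0.0668]
orientation: [-0.0, 0.779, 0.627, 0.001]
wrist_force: [-0.4, 3.1, 4.4]
finger_gap: 0.0289
```

```bash
python3 - <<'E'
from k import *
s=snap('side','side3')['pixels'][:,:,::-1]
cv2.imwrite('pics/c5.png',cv2.resize(s[170:290,270:390],None,fx=4.5,fy=4.5,interpolation=cv2.INTER_CUBIC))
rows([[.514,.2932,.067,77.7]]);print(env.get_state()['ft_torque'],env.get_state()['wrist_force'])
E
```

```text
psi 77.72 p [0.5147 0.2932 0.0668] tool z [ 0.001  0.001 -1.   ]
[[-0.02, -0.07, -0.02], np.float64(0.0)]
[ 0.63787849 -0.00122148 -0.00411764] [0.62562673 2.52805686 4.72181109]
```

View pics/c5.png

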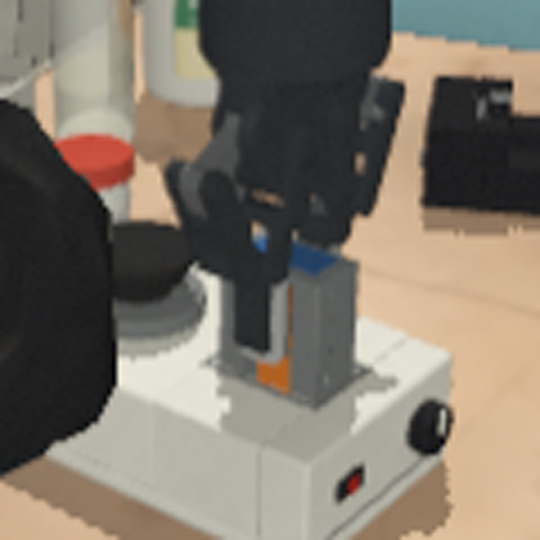

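apply_moves --moves '[[[0,0,0],0,0],[[0,0,-0.4],0,0],[[0,0,-0.8],0,0],[[0,0,-1.2],0,0],[[0,0,-1.6],0,0],[[0,0,-2],0,0],[[0,0,-2.4],0,0],[[0,0,-2.8],0,0],[[0,0,-3],0,0],[[0,0,-3],0,0]]'

```text
clock: 7.8
tcp_pos: [0.5139, 0.293, 0.096]
orientation: [-0.0, 0.779, 0.627, -0.0]
wrist_force: [0.0, 4.9, -3.6]
finger_gap: 0.0286
```

```bash
python3 - <<'E'
from k import *
s=snap('side','side4')['pixels'][:,:,::-1]
cv2.imwrite('pics/c6.png',cv2.resize(s[150:290,270:390],None,fx=4,fy=4,interpolation=cv2.INTER_CUBIC))
rows([[.514,.2932,.2,77.7]]);print(env.get_state()['ft_torque'],env.get_state()['wrist_force'])
E
```

```text
psi 77.71 p [0.5139 0.293  0.096 ] tool z [-0.001  0.    -1.   ]
[[0.03, -0.0, -10.4], np.float64(0.0)]
[ 1.27509567 -0.08811793  0.04207041] [-0.20928222  5.38579797 -2.9364174 ]
```

View pics/c6.png

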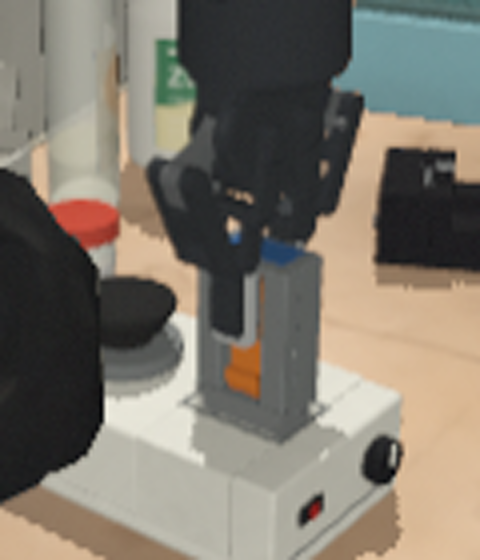

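Gripped with the tab flush, and the pack is up 30 mm. I continue lifting.

apply_moves --moves '[[[0,0,-0.6],0,0],[[0,0,-1.4],0,0],[[0,0,-2.4],0,0],[[0,0,-3.8],0,0],[[0,0,-5.4],0,0],[[0,0,-7.2],0,0],[[0,0,-9],0,0],[[0,0,-10.4],0,0],[[0,0,-10.4],0,0],[[0,0,-10.4],0,0]]'

```text
clock: 9.1
tcp_pos: [0.5139, 0.2925, 0.1998]
orientation: [-0.0, 0.779, 0.627, -0.0]
wrist_force: [0.0, -0.7, -2.8]
finger_gap: 0.0289
```

```bash
python3 - <<'E'
from k import *
s=snap('side','side5')['pixels'][:,:,::-1]
cv2.imwrite('pics/c7.png',cv2.resize(s[130:280,270:390],None,fx=4,fy=4,interpolation=cv2.INTER_CUBIC))
# path to above charger, psi 77.7->105.3
st=env.get_state(); p=st['tcp_pos']; q=[.5024,-.0398,.2]
w=[]
for i in range(1,9):
    f=i/8; w.append(list(p+f*(np.array(q)-p))+[77.7+27.6*f])
rows(w);print(st['ft_torque'],st['wrist_force'])
E
```

```text
psi 77.7 p [0.5137 0.2925 0.1994] tool z [-0.001 -0.001 -1.   ]
[[-4.09, 0.75, -0.0], np.float64(-3.5)]
[[-8.18, 1.49, -0.01], np.float64(-6.9)]
[[-12.26, 2.24, -0.01], np.float64(-10.4)]
[[-16.35, 2.99, -0.02], np.float64(-13.8)]
[[-20.44, 3.73, -0.02], np.float64(-17.3)]
[[-24.53, 4.48, -0.02], np.float64(-20.7)]
[[-28.62, 5.23, -0.03], np.float64(-24.2)]
[[-32.71, 5.97, -0.03], np.float64(-27.6)]
[-0.01421383 -0.06144119  0.01287092] [ 0.04156107  0.23393247 -2.38903735]
```

View pics/c7.png

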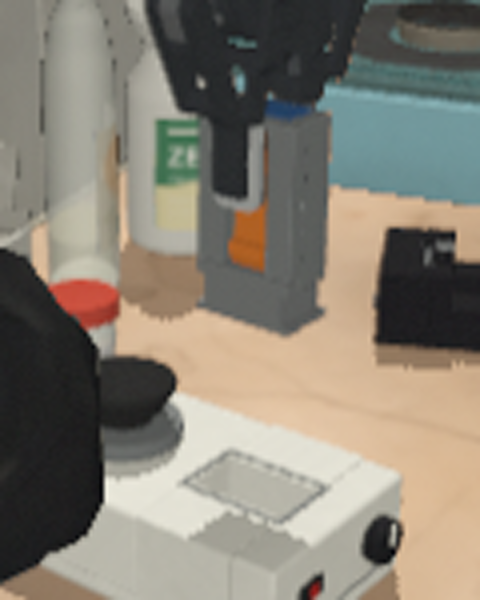

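```bash
python3 - <<'E'
from k import *
s=load('side5')
def px(a): return (np.array(a,float)+.5)/4-.5+[270,130]
F=onz(s,px([[198,305],[289,333],[325,312]]),.1446)*1000; print('foot',F.round(1))
print(np.linalg.norm(F[0]-F[1]),np.linalg.norm(F[1]-F[2]),'centre',((F[0]+F[2])/2).round(1), 'yaw',np.degrees(np.arctan2(*(F[0]-F[1])[[1,0]])))
w=onz(s,px([[185,483],[228,450],[328,488],[282,523]]),.055)*1000; print(w.round(1),w.mean(0).round(1))
# gray-edge top
T=onz(s,px([[328,112]]),.2396)*1000; print('top -x,-y corner',T.round(1))
def fr(o,a,pts):
    a=np.radians(a);R=np.array([[np.cos(a),-np.sin(a),0],[np.sin(a),np.cos(a),0],[0,0,1]]);return np.array(o)+np.array(pts)@R.T
P=fr([.5139,.2925,.1446],-12.3,[[.025,.015,0],[-.025,.015,0],[-.025,-.015,0],[-.025,-.015,.095],[-.025,.015,.095]])
print('pred crop',((proj(s,P)-[270,130]+.5)*4-.5).round(0).tolist())
E
python3 - <<'E'
import sys;sys.path.insert(0,'.')
E
```

```text
foot [[543.9 297.  144.6]
 [495.3 306.5 144.6]
 [489.1 278.9 144.6]]
49.53303734584591 28.27217945172553 centre [516.5 288.  144.6] yaw -11.070367990259717
[[546.3 305.5  55. ]
 [541.1 267.9  55. ]
 [483.5 280.4  55. ]
 [491.3 318.   55. ]] [515.6 293.   55. ]
top -x,-y corner [[489.5 284.  239.6]]
pred crop [[198.0, 310.0], [289.0, 339.0], [328.0, 317.0], [336.0, 112.0], [296.0, 129.0]]
```

```bash
python3 - <<'E'
from k import *
t=snap('top','top5')['pixels'][:,:,::-1]; s=load('side5')['pixels'][:,:,::-1]
a=cv2.resize(t[150:260,220:320],None,fx=4,fy=4,interpolation=cv2.INTER_CUBIC)
b=cv2.resize(s[150:216,315:357],None,fx=9,fy=9,interpolation=cv2.INTER_CUBIC)
b=b[:594]; a=cv2.copyMakeBorder(a,0,b.shape[0]-a.shape[0],0,0,cv2.BORDER_CONSTANT)
cv2.imwrite('pics/c8.png',np.hstack([a,b])); print(b.shape)
E
```

```text
(594, 378, 3)
```

View pics/c8.png

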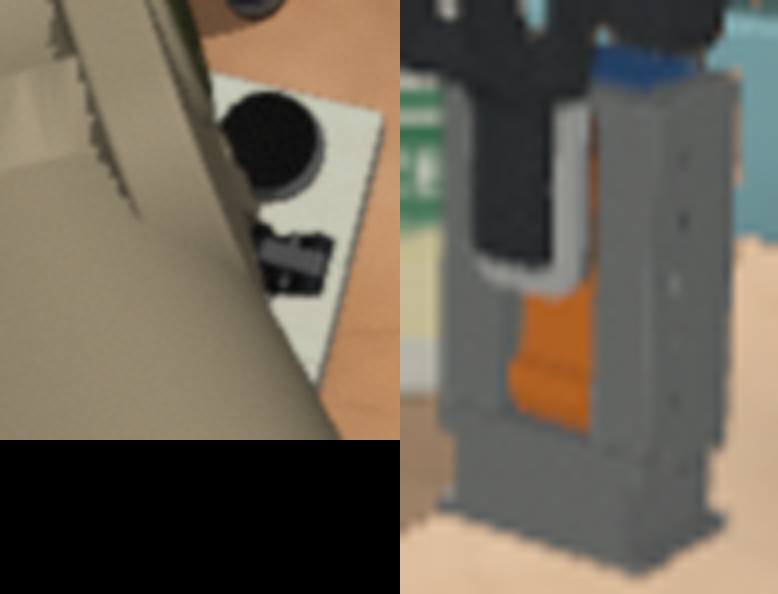

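apply_moves --moves '[[[-2.7,0.5,0],-2.3,0],[[-6.8,1.2,0],-5.8,0],[[-10.9,2,0],-9.2,0],[[-15,2.7,0],-12.7,0],[[-19.1,3.5,0],-16.1,0],[[-23.2,4.2,0],-19.6,0],[[-27.3,5,0],-23,0],[[-30.7,5.6,0],-26,0],[[-32.7,6,0],-27.6,0],[[-32.7,6,0],-27.6,0]]'

```text
clock: 10.45
tcp_pos: [0.5028, -0.0407, 0.1997]
orientation: [-0.0, 0.608, 0.794, -0.0]
wrist_force: [-0.3, -0.2, -2.1]
finger_gap: 0.0286
```

```bash
python3 - <<'E'
from k import *
rows([[.5024,-.0398,.125,105.3]])
E
```

```text
psi 105.14 p [ 0.5028 -0.0407  0.1997] tool z [-0.001  0.    -1.   ]
[[0.1, -0.01, 7.47], np.float64(-0.2)]
```

apply_moves --moves '[[[0,0,0.8],-0.2,0],[[0,0,1.8],-0.2,0],[[0,0,2.8],-0.2,0],[[0,0,3.8],-0.2,0],[[0,0,4.8],-0.2,0],[[0,0,5.8],-0.2,0],[[0.1,0,6.6],-0.2,0],[[0.1,0,7.2],-0.2,0],[[0.1,0,7.2],-0.2,0],[[0.1,0,7.2],-0.2,0]]'

```text
clock: 11.7
tcp_pos: [0.5031, -0.0387, 0.1286]
orientation: [0.0, 0.605, 0.796, 0.0]
wrist_force: [-0.1, 0.1, -2.0]
finger_gap: 0.029
```

```bash
python3 - <<'E'
from k import *
t=snap('top','top6')['pixels'][:,:,::-1]; s=snap('side','side6')['pixels'][:,:,::-1]
a=cv2.resize(t[180:280,385:485],None,fx=4,fy=4,interpolation=cv2.INTER_CUBIC)
b=cv2.resize(s[125:220,355:420],None,fx=6,fy=6,interpolation=cv2.INTER_CUBIC)
a=cv2.copyMakeBorder(a,0,b.shape[0]-a.shape[0],0,0,cv2.BORDER_CONSTANT)
cv2.imwrite('pics/c9.png',np.hstack([a,b])); print(b.shape)
rows([[.5024,-.0398,.125,105.3]])
E
```

```text
(570, 390, 3)
psi 105.5 p [ 0.5032 -0.0387  0.1287] tool z [ 0.001 -0.    -1.   ]
[[-0.09, -0.11, 0.37], np.float64(0.2)]
```

View pics/c9.png

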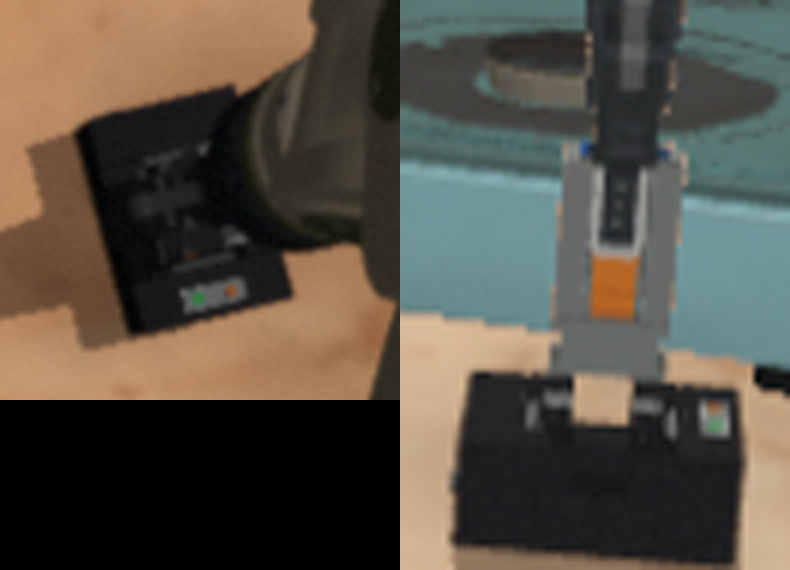

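```bash
python3 - <<'E'
from k import *
s=load('side6')
def fr(o,a,pts):
    a=np.radians(a);R=np.array([[np.cos(a),-np.sin(a),0],[np.sin(a),np.cos(a),0],[0,0,1]]);return np.array(o)+np.array(pts)@R.T
P=fr([.5032,-.0387,.0738],15.5,[[.025,.015,0],[-.025,.015,0],[.025,-.015,0],[-.025,-.015,0],[.025,.015,.095],[-.025,.015,.095],[.025,-.015,.095],[-.025,-.015,.095]])
f=lambda P:((proj(s,P)-[355,125]+.5)*6-.5+[400,0]).round(0).tolist()
print('pack pred',f(P))
C=fr([.5024,-.0398,0],15.3,[[.06,.042,.052],[.06,.042,0],[-.06,.042,.052],[-.06,.042,0],[.06,-.042,.052],[-.06,-.042,.052]]+[[.013,-.042,.052],[-.013,-.042,.052],[.032,.022,.052],[-.032,.022,.052]])
print('charger pred',f(C))
im=s['pixels'][:,:,::-1]
cv2.imwrite('pics/c10.png',cv2.resize(im[145:195,372:407],None,fx=12,fy=12,interpolation=cv2.INTER_CUBIC))
print('in c10',((proj(s,P)-[372,145]+.5)*12-.5).round(0).tolist())
E
```

```text
pack pred [[549.0, 375.0], [668.0, 383.0], [551.0, 351.0], [667.0, 358.0], [564.0, 159.0], [688.0, 166.0], [566.0, 140.0], [686.0, 146.0]]
charger pred [[462.0, 440.0], [456.0, 551.0], [752.0, 461.0], [739.0, 574.0], [475.0, 369.0], [744.0, 388.0], [579.0, 376.0], [637.0, 380.0], [531.0, 427.0], [683.0, 438.0]]
in c10 [[94.0, 511.0], [332.0, 527.0], [99.0, 462.0], [330.0, 477.0], [125.0, 79.0], [372.0, 93.0], [128.0, 40.0], [369.0, 53.0]]
```

View pics/c10.png

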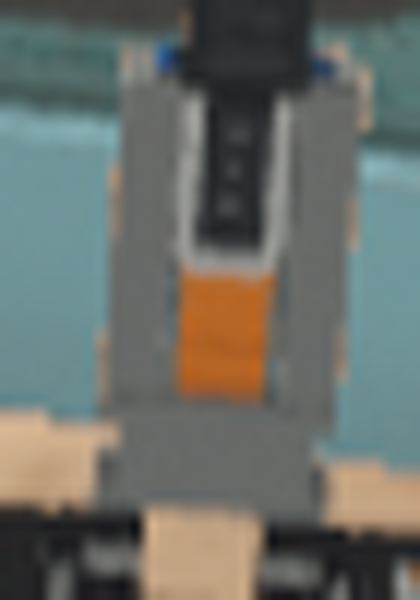

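apply_moves --moves '[[[-0.1,-0.1,0],0.2,0],[[-0.1,-0.1,0.3],0.2,0],[[-0.1,-0.1,0.7],0.2,0],[[-0.1,-0.1,1.1],0.2,0],[[-0.1,-0.1,1.5],0.2,0],[[-0.1,-0.1,1.9],0.2,0],[[-0.1,-0.1,2.2],0.2,0],[[-0.1,-0.1,2.5],0.2,0],[[-0.1,-0.1,2.9],0.2,0],[[-0.1,-0.1,2.9],0.2,0]]'

```text
clock: 13.05
tcp_pos: [0.5025, -0.0398, 0.0991]
orientation: [0.0, 0.607, 0.795, 0.0]
wrist_force: [0.6, 0.6, -2.8]
finger_gap: 0.0286
```

```bash
python3 - <<'E'
from k import *
rows([[.5024,-.0398,.086,105.3]]); s=env.get_state(); print(s['wrist_force'],s['ft_torque'])
E
```

```text
psi 105.3 p [ 0.5025 -0.0398  0.0991] tool z [ 0.001  0.    -1.   ]
[[0.0, -0.01, 1.31], np.float64(-0.0)]
[ 0.59103698  0.55841754 -2.81634399] [ 0.11421271 -0.34662479  0.00799035]
```

apply_moves --moves '[[[0,0,0.2],0,0],[[0,0,0.4],0,0],[[0,0,0.6],0,0],[[0,0,0.8],0,0],[[0,0,1],0,0],[[0,0,1.2],0,0],[[0,0,1.4],0,0],[[0,0,1.6],0,0],[[0,0,1.6],0,0],[[0,0,1.6],0,0]]'

```text
clock: 14.3
tcp_pos: [0.5023, -0.0398, 0.0833]
orientation: [0.0, 0.607, 0.795, 0.0]
wrist_force: [3.4, 0.7, -1.8]
finger_gap: 0.0286
```

```bash
python3 - <<'E'
from k import *
rows([[.5024,-.0398,.0648,105.3]]); s=env.get_state(); print(s['wrist_force'],s['ft_torque'])
E
```

```text
psi 105.3 p [ 0.5023 -0.0398  0.0833] tool z [ 0.  0. -1.]
[[-0.0, 0.01, 1.85], np.float64(-0.0)]
[ 3.44310666  0.69565291 -1.78910389] [ 0.1961026  -0.7786997   0.02828781]
```

apply_moves --moves '[[[0,0.1,0.2],0,0],[[0,0.1,0.4],0,0],[[0,0.1,0.6],0,0],[[0,0.1,0.8],0,0],[[0,0.1,1],0,0],[[0,0.1,1.2],0,0],[[0,0.1,1.4],0,0],[[0,0.1,1.6],0,0],[[0,0.1,1.8],0,0],[[0,0.1,1.8],0,0]]' --squeeze 80

```text
clock: 15.55
tcp_pos: [0.5027, -0.0395, 0.0651]
orientation: [-0.0, 0.607, 0.795, -0.0]
wrist_force: [-0.5, 1.1, -1.6]
finger_gap: 0.0283
```

```bash
python3 - <<'E'
from k import *
rows([[.5024,-.0398,.0648,105.3]]); s=env.get_state(); print(s['wrist_force'],s['ft_torque'])
s=snap('side','side7')['pixels'][:,:,::-1]
cv2.imwrite('pics/c11.png',cv2.resize(s[135:225,355:420],None,fx=6,fy=6,interpolation=cv2.INTER_CUBIC))
E
```

```text
psi 105.3 p [ 0.5027 -0.0395  0.0651] tool z [-0.001 -0.    -1.   ]
[[-0.02, -0.04, 0.03], np.float64(-0.0)]
[-0.49698216  1.13926706 -1.60797184] [0.04123872 0.01535549 0.02986968]
```

View pics/c11.png

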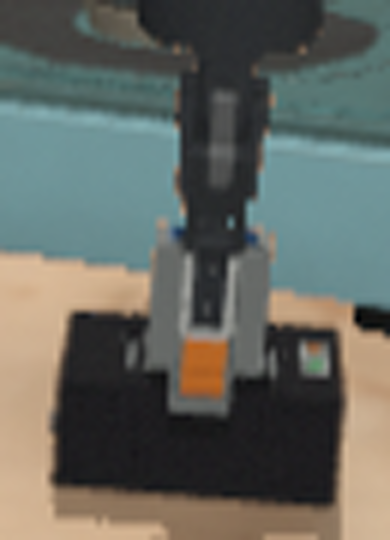

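The pack is well down in the bay: the cut shows the pack's front and tab at about (205,365). There is no floor reaction yet, so I press on gently.

apply_moves --moves '[[[0,0,0.05],0,0],[[0,0,0.1],0,0],[[0,0,0.15],0,0],[[0,0,0.2],0,0],[[0,0,0.2],0,0],[[0,0,0.2],0,0],[[0,0,0.2],0,0],[[0,0,0.2],0,0],[[0,0,0.2],0,0],[[0,0,0.2],0,0]]'

```text
clock: 16.85
tcp_pos: [0.5038, -0.0397, 0.0648]
orientation: [0.001, 0.607, 0.795, 0.0]
wrist_force: [-2.4, 1.1, 10.3]
finger_gap: 0.0283
```

apply_moves --moves '[[[0,0,0.05],0,0],[[0,0,0.1],0,0],[[0,0,0.15],0,0],[[0,0,0.2],0,0],[[0,0,0.2],0,0],[[0,0,0.2],0,0],[[0,0,0.2],0,0],[[0,0,0.2],0,0],[[0,0,0.2],0,0],[[0,0,0.2],0,0]]'

```text
clock: 18.1
tcp_pos: [0.5045, -0.0399, 0.0648]
orientation: [0.002, 0.607, 0.795, 0.001]
wrist_force: [-6.2, 1.9, 24.4]
finger_gap: 0.0283
```

apply_moves --moves '[[[0,0,-0.2],0,0],[[0,0,-0.3],0,0],[[0,0,-0.35],0,0],[[0,0,-0.35],0,0.5],[[0,0,-0.35],0,0.7],[[0,0,-0.35],0,1],[[0,0,-0.35],0,1],[[0,0,-0.35],0,1],[[0,0,-0.35],0,1],[[0,0,-0.35],0,1]]' --squeeze 20

```text
clock: 19.35
tcp_pos: [0.5032, -0.0396, 0.0648]
orientation: [0.0, 0.607, 0.795, -0.0]
wrist_force: [0.0, 0.4, 0.1]
finger_gap: 0.0852
```

```bash
python3 - <<'E'
from k import *
s=snap('side','side8')['pixels'][:,:,::-1]
cv2.imwrite('pics/c12.png',cv2.resize(s[135:225,355:420],None,fx=6,fy=6,interpolation=cv2.INTER_CUBIC))
E
```

```text
(no output)
```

View pics/c12.png

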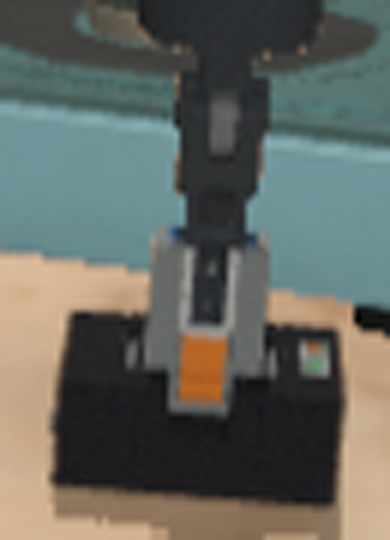

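apply_moves --moves '[[[0,0,-1],0,1],[[0,0,-2.5],0,1],[[0,0,-4.5],0,1],[[0,0,-7],0,1],[[0,0,-10],0,1],[[0,0,-13],0,1],[[0,0,-16],0,1],[[0,0,-18],0,1],[[0,0,-18],0,1],[[0,0,-18],0,1]]'

```text
clock: 20.65
tcp_pos: [0.5029, -0.0395, 0.2446]
orientation: [-0.0, 0.607, 0.795, -0.0]
wrist_force: [0.9, 0.2, -0.1]
finger_gap: 0.0853
```

apply_moves --moves '[[[-4,0,0],5,1],[[-8,0,0],12,1],[[-12,-1,0],20,1],[[-17,-2,0],28,1],[[-22,-4,0],35,1],[[-26,-6,0],35,1],[[-28,-7,0],35,1],[[-28,-7,0],35,1],[[-28,-7,0],35,1],[[-28,-7,0],35,1]]'

```text
clock: 21.9
tcp_pos: [0.5099, -0.3266, 0.2449]
orientation: [-0.0, 0.817, 0.576, 0.0]
wrist_force: [0.0, 1.3, 0.3]
finger_gap: 0.0856
```

```bash
python3 - <<'E'
from m import *
c=snap('top','top9'); s=snap('side','side9'); t=c['pixels'][:,:,::-1]; q=s['pixels'][:,:,::-1]
a=cv2.resize(t[185:275,390:470],None,fx=5,fy=5,interpolation=cv2.INTER_CUBIC)
b=cv2.resize(q[135:225,355:430],None,fx=5,fy=5,interpolation=cv2.INTER_CUBIC)
cv2.imwrite('pics/c13.png',np.hstack([a,b])); 
def blob(c,x,y,w,h):
    r=roi(c,x,y,w,h); m=(r[...,2]-r[...,0]>45)&(r[...,2]-r[...,1]>25); cn=big(m); M=cv2.moments(cn); return un([M['m10']/M['m00'],M['m01']/M['m00']])+[x,y],cv2.contourArea(cn)/64,cn
u,a1,cn=blob(c,390,185,80,90); v,a2,_=blob(s,365,150,50,50)
print(u,a1,v,a2); print('top@105',onz(c,[u],.105)*1000,'side@105',onz(s,[v],.105)*1000,'tri',tri(c,u,s,v))
print(cv2.minAreaRect((onz(c,un(cn[:,0])+[390,185],.105)[:,:2]*1000).astype(np.float32)))
print(env.get_state()['wrist_force'])
E
```

```text
[437.94266815 229.38899642] 142.7890625 [389.68181188 173.77487976] 28.15625
top@105 [[502.16426624 -40.6699777  105.        ]] side@105 [[505.66022586 -42.03944114 105.        ]] tri (array([ 0.50359111, -0.04015796,  0.10573718]), np.float64(0.0030723560833214626))
((502.1593017578125, -40.64310836791992), (35.891117095947266, 17.667556762695312), 15.069024085998535)
[ 0.55388687 -0.64177036 -0.02738555]
```

View pics/c13.png

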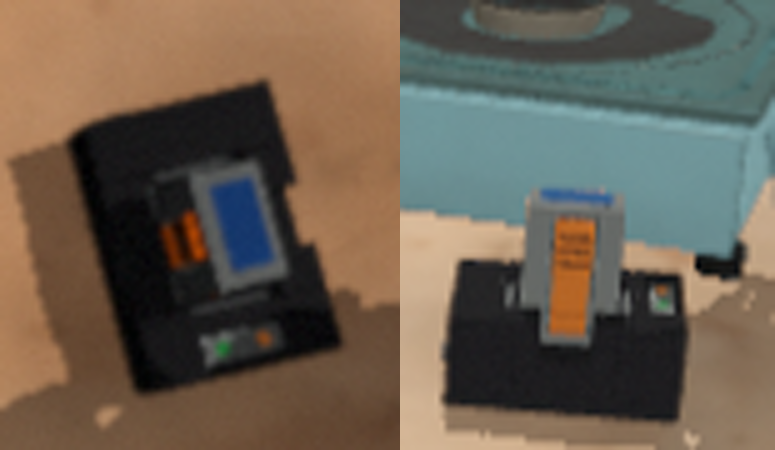

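View pics/top9.png

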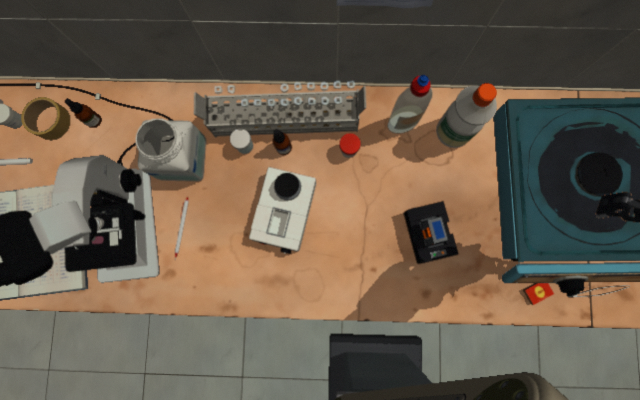

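The top view shows the pack seated in the charger, with its blue top at (438,229). The mixer's well is empty. The pot (241,140), dropper (282,142) and cup (350,143) are where they were in the first picture, and the arm is clear.

```bash
python3 - <<'E'
from workcell import env
print(env.hand_in())
E
```

```text
the job is handed in; nothing more can be done
None
```

The battery pack is out of the mixer and standing upright, fully home in the charger bay. I handed the job in at about 22 s of the 48 s allowed. I squeezed the orange tab flush, lifted the pack straight out and pushed it down past both clips. I then let go and backed the arm away.

**On the floor:** the tool stopped at z = 64.8 mm, the expected home height. It stayed there when I pressed harder, from about 10 N to about 24 N. That firm stop is how I know it passed the clips; I did not read the clip travels directly.

**Position afterwards:** triangulating from the two cameras puts the pack's top 105.7 mm above the bench; 105 mm is expected at home. Its centre is within about 1 mm of the bay centre in the top view.

**Release and bystanders:** the gripper is open and the wrist force is near zero. By eye in the top view, the pot, cup and dropper bottle have not moved.

**Disagreements:**
- The side camera read things about 2–3.5 mm further +x than the top camera. It showed the same shift for pack and charger, so I used the top view for position.
- The finger opening read 28–29 mm with the tab flush, where 30 mm was expected. I took this as a sensor offset.

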